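# Unstack the jars onto their coasters

## Robot

A 7-joint arm with a two-finger parallel gripper is mounted at the origin on a cart in front of the work surface, level with it; the furniture and walls round the work are solid. World frame = base frame: x ahead of the robot, y to its left, z up, the work surface at z = 0. Lengths are in m, angles in rad, forces in N, time in s.
With the tool pointing down it reaches from about 0.4 to 0.875 m from the base axis. Payload 6.5 kg.
Tool frame: the origin (TCP) lies at the very end of the fingers, on their centre line; the grasp point (between the pads) lies 19 mm behind it; z points along the fingers, y is the direction in which the jaws open and shut (so a half turn about z gives the same grasp; the last joint's range is limited). The gripper opens to 88 mm and grips with 3 to 60 N. Pads are 18 mm wide; open, the fingers measure 123 mm over their backs; the gripper's body (75 mm by 187 mm) begins 45 mm behind the grasp point.
Start: joints at [-1.22, 0.536, -0.004, 1.538, 0.003, 1.067, -0.071], TCP at [0.263, 0.594, 0.239] pointing down, gripper open.
Joint ranges: [-2.7, 2.7], [-0.37, 2.16], [-1.27, 1.26], [0.24, 2.4], [-1.31, 4.45], [0.19, 1.91], [-2.76, 2.76]. Speed limits (rad/s): [2.39, 2.39, 3.14, 3.14, 3.14, 3.14, 3.14].

## Interface

Orientations are given as a rotation vector (axis times angle).
In Python, from rig import * gives the robot as it stands.
- The arm moves only by the shell command python3 -m pendant 'ROWS'. ROWS is JSON, a list of rows, each a list of 3 entries, a list of its own where there are three numbers: the shift along the tool's x, y, z in cm, then the turn, a rotation vector about the tool's x, y, z in degrees, then the closure, from 0 (fully open) to 1 (shut). In form: [[[dx, dy, dz], [ax, ay, az], claw], ...]. A call has 1 to 12 rows; each row is the pose to reach, as a shift and turn from the pose commanded when the call began, along the tool's axes at that moment; what a row does not reach only later rows make up. A row lasts 1/10 s, in which the tool goes at most 50 mm and 8.59 degrees, less where a joint would pass 70% of its speed; a pose out of reach is approached as far as the arm can. A call with a gripper value outside its range is refused whole. The fingers move at their own pace and stop on an object; the grip force is fixed at half the most. Time passes only in rows, so rows that repeat a pose let the fingers close. It gives the time, the measured TCP pose, the force and the opening at its end, in the units of the state.
- read_state(): the state, without advancing time (a new reading comes with each control period).
- get_image(name): name is "side" or "top" or "wrist"; returns (picture, depth): 384x512x3 uint8, red, green, blue; 384x512 float32, m along the optical axis (not along the pixel's ray), 0 where there is no reading.
- camera_info(name): a dict with "intrinsics" (3x3 intrinsics, pixels), "cam_to_world" (4x4, takes a point from camera to world coordinates); the wrist camera has in their place "T_tool_cam" (4x4, takes a point from camera to tool coordinates, whose origin is the TCP and whose axes are the flange's). Camera axes: x right, y down, z forward; pixel columns grow to the right and rows downward; lengths in m; the calibration is good to about 2 mm. The wrist camera is an equidistant fisheye: a pixel r from the principal point sees the ray r / f radians off the axis. A picture is of the moment at which its call begins: read the wrist's pose just before it. camera_info takes no time and is no camera call.
- finish_job(): hands the job in, once; it reports no verdict.
Trained networks look in the newest picture that a camera, given by its name, has taken for a name from the list of things; names that differ only in an ending like _2 or _b are one class to them, and where a whole thing is asked for, a point or a joint stands for the part that bears it (a point fixed in the world has none). Each returns a list of dicts, best first, with "conf" (0 to 1); they miss things now and then, are a little off and sometimes report something else, mostly with a low value. They report only what shows in the picture. A call takes as long as a camera call.
- find_in(camera, name): "position" ([column, row] in pixels, amid what is visible of it).
- masks_of(camera, name): "pixels" (384x512 bool, what is visible of it) and "position" ([column, row] in pixels, amid what is visible of it).
The state is a dict: "t": time; "q": joint angles; "joint_vel": joint speeds; "joint_efforts": joint torques, N m; "position": TCP position; "orientation": TCP orientation; "force": force on the tool from outside, world axes, zero at the start; "moment": the same for the moment, N m; "finger_gap": opening from 0.0 (shut) to 1.0 (fully open).
Only numpy, scipy, OpenCV 4.12 (cv2) and the standard library are available. Lean on these libraries where they do the work, as an engineer would, in place of code of your own. Each camera call takes 0.05 s, during which the arm holds its last target.

## Task

Take the two stacks of jars apart and stand each of the four things upright in the middle of its own coaster: the jam jar on the yellow one, the blue canister on the blue one, the white-lidded spice jar on the white one and the black-lidded spice jar on the black one. Do not drop, knock over or lay down any of them, and leave the glass tumbler and the salt shaker where they stand.

Things in the scene. Friction and masses are not known exactly. Their poses are not given: they have to be found in the camera images.
- jam_jar: glass jam jar with pink-red filling and a yellow-gold lid: 65 mm across (lid and body), 99 mm tall to its flat lid, 0.3 to 0.6 kg. Origin in the middle of its underside, z up along its axis; yaw means nothing for handling. Starts as the lower one of one of the two stacks, with one of the two spice jars on its flat lid; which spice jar is random, and so is which of the two stack places it has.
- canister_blue: blue enamelled round storage canister, white stripe near its foot: 65 mm across all the way up, 99 mm tall to its flat lid, closed, 0.2 to 0.4 kg. Origin in the middle of its underside, z up along its axis; yaw means nothing for handling. Starts as the lower one of one of the two stacks, with one of the two spice jars on its flat lid; which spice jar is random, and so is which of the two stack places it has.
- spice_white: small clear glass spice jar with a white lid: 44 mm across, 109 mm tall, about 0.11 kg. Origin in the middle of its underside, z up along its axis; yaw means nothing for handling. Starts on top of one of the stacks, its underside 99 mm above the worktop.
- spice_dark: small spice jar, white inside with a dark blue label, and a black lid that has a dark blue round patch on its top: 41 mm across, 105 mm tall, about 0.11 kg. Origin in the middle of its underside, z up along its axis; yaw means nothing for handling. Starts on top of one of the stacks, its underside 99 mm above the worktop.
- coaster_yellow: yellow round coaster, 90 mm across, 8 mm thick, flat on top with a thin ring line near the edge, fixed to the worktop; origin in the middle of its underside, so its top is 8 mm above the origin; z up. The jam jar (yellow-gold lid) belongs on it.
- coaster_blue: blue round coaster, 90 mm across, 8 mm thick, flat on top with a thin ring line near the edge, fixed to the worktop; origin in the middle of its underside, so its top is 8 mm above the origin; z up. The blue canister belongs on it.
- coaster_white: white round coaster, 90 mm across, 8 mm thick, flat on top with a thin ring line near the edge, fixed to the worktop; origin in the middle of its underside, so its top is 8 mm above the origin; z up. The white-lidded spice jar belongs on it.
- coaster_black: black round coaster, 90 mm across, 8 mm thick, flat on top with a thin ring line near the edge, fixed to the worktop; origin in the middle of its underside, so its top is 8 mm above the origin; z up. The black-lidded spice jar belongs on it.
- tumbler: bystander: empty clear glass tumbler, 81 mm across, 91 mm tall, standing loose between the stacks and the coasters; leave it where it is. (Behind all this, half-open window shutters stand up from the back of the worktop, their nearest edges about 0.73 m ahead of the base: keep the wrist clear of them when swinging across.) Origin in the middle of its underside, z up.
- salt_shaker: bystander: glass salt shaker with a grey cap, 44 mm across, 90 mm tall, standing loose in the midst of the four coasters; leave it where it is. Origin in the middle of its underside, z up.

How it is judged:
By the outcome, as a careful person would: the job done as asked, in the order asked, and still so for the second after the job is handed in, with the robot touching nothing.
It also fails if it takes over 138 s, if anything falls off the work surface, if the arm or the gripper's body presses on something with over 40 N, if the wrist force passes 120 N, or if a joint passes its speed limit or range.

## Working session

There is one attempt and no reset: what is moved stays moved. The work goes in short steps, Python scripts to look and compute and a shell command to move; the robot and the scene stay as the last step left them, time stands still between calls to the robot, and variables do not carry over. Pictures are saved under pics/ and viewed, and the job is handed in when it is done.

```bash
ls; mkdir -p pics; python3 - <<'E'
from rig import *
import cv2, numpy as np
s=read_state(); print(s)
for n in ("side","top","wrist"):
    p,d=get_image(n); cv2.imwrite(f"pics/a_{n}.png",p[:,:,::-1]); c=camera_info(n); print(n,c)
E
```

```text
pics
{'t': 0.0, 'q': array([-1.22019824,  0.5371971 , -0.00443267,  1.53884709,  0.00258535,
        1.06730384, -0.07116531]), 'joint_vel': array([ 0.00035252,  0.00052851, -0.00057163, -0.00095156, -0.00035808,
        0.00044399,  0.00010013]), 'joint_efforts': array([ 2.62752528e-04, -5.70999312e+01,  9.90917422e-01, -2.51606870e+01,
       -5.62420883e-02,  1.76864059e-02,  1.76640560e-04]), 'position': array([0.26291011, 0.59378782, 0.23782924]), 'orientation': array([-6.49780190e-01, -3.07340886e+00,  2.72100152e-03]), 'force': array([ 0.95729486,  1.06751687, -0.83341594]), 'moment': array([ 0.02449261,  0.0363495 , -0.068246  ]), 'finger_gap': 1.0011708974487137}
side {'intrinsics': array([[358.69469486,   0.        , 251.66653868],
       [  0.        , 358.69469486, 190.92381531],
       [  0.        ,   0.        ,   1.        ]]), 'cam_to_world': array([[ 0.94404143,  0.2836731 , -0.16827165,  0.66115083],
       [ 0.32970435, -0.79773104,  0.50489625, -0.5256686 ],
       [ 0.00898997, -0.53212287, -0.84661941,  0.93342879],
       [ 0.        ,  0.        ,  0.        
[... 285 characters left out ...]
093, -0.01031191,  0.02552748, -0.03155144],
       [-0.02307663, -0.19185952, -0.98115105,  1.30445233],
       [ 0.        ,  0.        ,  0.        ,  1.        ]])}
wrist {'intrinsics': array([[297.31863964,   0.        , 256.82255775],
       [  0.        , 297.31863964, 186.87866307],
       [  0.        ,   0.        ,   1.        ]]), 'T_tool_cam': array([[-5.66438348e-04, -9.67020359e-01, -2.54698456e-01,
         6.47275957e-02],
       [ 9.99999545e-01, -7.43348956e-04,  5.98336897e-04,
        -8.20982972e-04],
       [-7.67933793e-04, -2.54698002e-01,  9.67020340e-01,
        -1.46286876e-01],
       [ 0.00000000e+00,  0.00000000e+00,  0.00000000e+00,
         1.00000000e+00]])}
```

View pics/a_side.png

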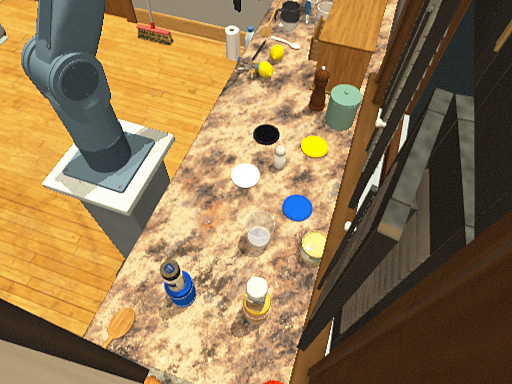

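View pics/a_top.png

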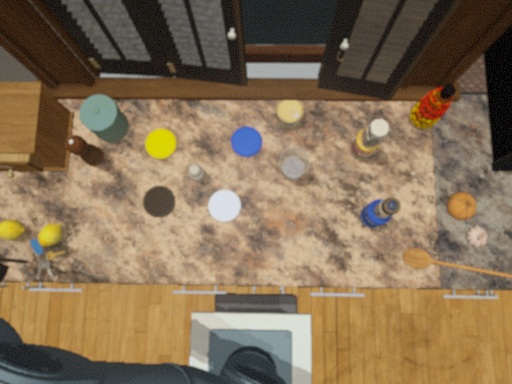

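View pics/a_wrist.png

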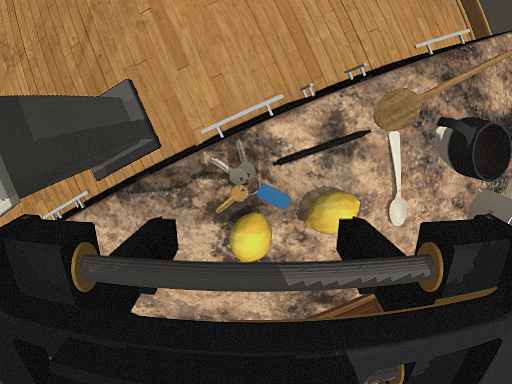

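The dark-lidded jar stands on the canister (top view ~(380,212)) and the white-lidded one on the jam jar (~(370,135)). The tumbler is at (293,166) and the salt shaker at (196,172). The coasters are yellow (160,144), blue (246,142), white (224,206) and black (159,202).

```bash
cat > h.py <<'E'
from rig import *
import cv2, numpy as np
from scipy.optimize import least_squares
def world(n,d,m):
    c=camera_info(n);K=c["intrinsics"];T=c["cam_to_world"]
    v,u=np.nonzero(m&(d>0)); z=d[v,u]
    P=np.c_[(u-K[0,2])/K[0,0]*z,(v-K[1,2])/K[1,1]*z,z]
    return P@T[:3,:3].T+T[:3,3]
def topfit(P,h=.012):
    zt=np.percentile(P[:,2],97); Q=P[P[:,2]>zt-h]
    (x,y),r=cv2.minEnclosingCircle(Q[:,:2].astype(np.float32)*1000)
    med=(Q[:,:2].min(0)+Q[:,:2].max(0))/2
    return zt,x/1000,y/1000,r/1000,med,len(Q)
E
python3 - <<'E'
from h import *
names="jam_jar canister_blue spice_white spice_dark coaster_yellow coaster_blue coaster_white coaster_black tumbler salt_shaker".split()
for cam in ("top","side"):
    p,d=get_image(cam)
    for n in names:
        for r in masks_of(cam,n)[:2]:
            if r["conf"]<.3: continue
            m=r["pixels"]; P=world(cam,d,m)
            if len(P)<8: print(cam,n,"few");continue
            zt,x,y,rr,med,k=topfit(P)
            print(cam,n,round(r["conf"],2),np.round(r["position"]),"N",m.sum(),"z%.3f x%.3f y%.3f r%.3f"%(zt,x,y,rr),np.round(med,3),k)
E
```

```text
top jam_jar 0.91 [359. 150.] N 375 z0.102 x0.595 y-0.298 r0.030 [ 0.595 -0.297] 139
top jam_jar 0.67 [291. 162.] N 826 z0.092 x0.542 y-0.109 r0.041 [ 0.542 -0.11 ] 125
top canister_blue 0.74 [372. 218.] N 462 z0.104 x0.411 y-0.324 r0.032 [ 0.41  -0.321] 254
top spice_white 0.86 [374. 135.] N 478 z0.211 x0.598 y-0.303 r0.022 [ 0.597 -0.303] 241
top spice_dark 0.81 [382. 208.] N 430 z0.208 x0.411 y-0.328 r0.021 [ 0.411 -0.327] 239
top spice_dark 0.57 [194. 172.] N 227 z0.091 x0.519 y0.156 r0.017 [0.519 0.156] 114
top coaster_yellow 0.93 [161. 148.] N 705 z0.014 x0.612 y0.266 r0.046 [0.61  0.266] 701
top coaster_blue 0.63 [245. 139.] N 739 z0.013 x0.619 y0.021 r0.045 [0.62  0.021] 732
top coaster_white 0.83 [226. 208.] N 860 z0.014 x0.436 y0.080 r0.047 [0.436 0.08 ] 827
top coaster_white 0.3 [373. 218.] N 390 z0.103 x0.410 y-0.322 r0.032 [ 0.409 -0.32 ] 227
top coaster_black 0.66 [156. 202.] N 831 z0.014 x0.445 y0.262 r0.045 [0.445 0.263] 805
top tumbler 0.83 [290. 163.] N 800 z0.092 x0.542 y-0.109 r0.041 [ 0.542 -0.11 ] 123
top salt_shaker 0.63 [226. 208.] N 880 z0.014 x0.435 y0.080 r0
[... 369 characters left out ...]
e spice_white 0.94 [256. 294.] N 613 z0.211 x0.602 y-0.308 r0.022 [ 0.602 -0.308] 366
side spice_dark 0.73 [171. 276.] N 573 z0.207 x0.415 y-0.331 r0.020 [ 0.415 -0.331] 303
side coaster_yellow 0.6 [315. 145.] N 458 z0.013 x0.612 y0.267 r0.048 [0.613 0.267] 452
side coaster_yellow 0.3 [246. 174.] N 583 z0.013 x0.435 y0.080 r0.050 [0.437 0.081] 574
side coaster_blue 0.55 [298. 206.] N 618 z0.013 x0.620 y0.019 r0.046 [0.621 0.019] 612
side coaster_white 0.81 [245. 174.] N 571 z0.013 x0.438 y0.081 r0.050 [0.437 0.081] 566
side coaster_white 0.66 [265. 137.] N 412 z0.013 x0.448 y0.259 r0.045 [0.446 0.259] 410
side coaster_black 0.84 [265. 136.] N 402 z0.013 x0.446 y0.259 r0.044 [0.447 0.259] 401
```

Both views agree to about 5 mm. I'll square the tool to the world axes first, so that tool x = −X, y = +Y and z = −Z, and lift.

```bash
python3 -m pendant '[[[0,0,-3],[0,0,-8],0],[[0,0,-6],[0,0,-16],0],[[0,0,-7],[0,0,-23.9],0],[[0,0,-7],[0,0,-23.9],0],[[0,0,-7],[0,0,-23.9],0]]'
```

```text
t: 1.75
position: [0.2631, 0.594, 0.3081]
orientation: [-0.005, -3.141, 0.001]
force: [-0.1, 0.1, -0.3]
finger_gap: 1.002
```

```bash
python3 -m pendant '[[[-1,-2,0],[0,0,0],0],[[-3,-5.5,0],[0,0,0],0],[[-5,-9,0],[0,0,0],0],[[-7,-13,0],[0,0,0],0],[[-9,-17,0],[0,0,0],0],[[-11,-21,0],[0,0,0],0],[[-13,-25,0],[0,0,0],0],[[-15,-29,0],[0,0,0],0],[[-17,-33,0],[0,0,0],0],[[-18,-36.5,0],[0,0,0],0],[[-18.5,-38.5,0],[0,0,0],0],[[-18.7,-39.5,0],[0,0,0],0]]' && python3 - <<'E'
from h import *
s=read_state();print(s["position"],s["orientation"],s["q"])
p,d=get_image("wrist");cv2.imwrite("pics/b_w.png",p[:,:,::-1])
E
```

```text
t: 2.95
position: [0.4503, 0.1968, 0.3076]
orientation: [-0.009, -3.14, 0.002]
force: [0.4, 0.2, -0.4]
finger_gap: 0.998
[0.4502894  0.19680953 0.3076407 ] [-8.87627133e-03 -3.13994833e+00  2.35375568e-03] [-0.58115982  0.1883173   0.08860941  1.8699049  -0.01811144  1.08630827
  1.07950481]
```

View pics/b_w.png

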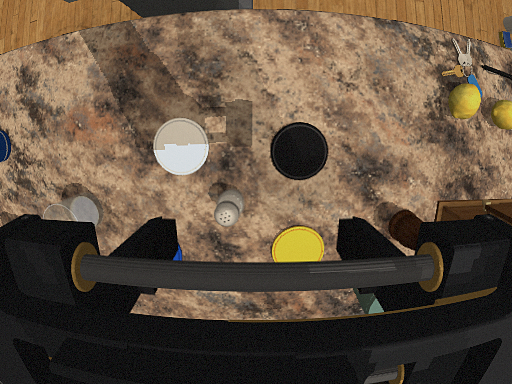

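The wrist view shows the white coaster at (181,147), the black one at (299,151), the yellow one at (298,248, partly hidden) and the salt shaker at (229,208). I'll measure these by casting rays.

```bash
cat >> h.py <<'E'
from scipy.spatial.transform import Rotation as Ro
def wrist_rays(s,uv):
    c=camera_info("wrist");K=c["intrinsics"];T=c["T_tool_cam"]
    a=(uv[:,0]-K[0,2])/K[0,0]; b=(uv[:,1]-K[1,2])/K[1,1]; th=np.hypot(a,b)+1e-12
    r=np.c_[np.sin(th)*a/th,np.sin(th)*b/th,np.cos(th)]
    R=Ro.from_rotvec(s["orientation"]).as_matrix()
    return s["position"]+R@T[:3,3], r@(R@T[:3,:3]).T, r[:,2]
def wrist_plane(s,m,z):
    v,u=np.nonzero(m); o,r,_=wrist_rays(s,np.c_[u,v].astype(float))
    t=(z-o[2])/r[:,2]; return o+r*t[:,None]
def wrist_pts(s,m,d):
    v,u=np.nonzero(m&(d>0)); o,r,c=wrist_rays(s,np.c_[u,v].astype(float))
    return o+r*(d[v,u]/c)[:,None]
E
python3 - <<'E'
from h import *
s=read_state(); p,d=get_image("wrist")
for n,z in (("coaster_white",.008),("coaster_black",.008),("coaster_yellow",.008),("salt_shaker",.09)):
    for r in masks_of("wrist",n)[:2]:
        m=r["pixels"]; P=wrist_plane(s,m,z)
        (x,y),rr=cv2.minEnclosingCircle(P[:,:2].astype(np.float32)*1000)
        D=wrist_pts(s,m,d)
        print(n,round(r["conf"],2),np.round(r["position"]),m.sum(),"x%.1f y%.1f r%.1f"%(x,y,rr),np.round((P.min(0)+P.max(0))/2,4),"depth",np.round((np.percentile(D,2,0)+np.percentile(D,98,0))/2,4),np.round(np.median(D[:,2]),4))
E
```

```text
coaster_white 0.65 [180. 146.] 2530 x437.2 y78.0 r45.6 [0.4365 0.0777 0.008 ] depth [0.4372 0.0784 0.0083] 0.0085
coaster_black 0.9 [301. 151.] 2674 x446.5 y260.2 r45.8 [0.4462 0.2603 0.008 ] depth [0.446  0.2601 0.0082] 0.0087
coaster_black 0.35 [231. 206.] 876 x536.0 y152.0 r33.2 [0.536  0.1511 0.008 ] depth [0.5185 0.1568 0.0508] 0.0783
coaster_yellow 0.55 [299. 247.] 1587 x611.7 y263.2 r44.5 [0.602  0.2635 0.008 ] depth [0.6028 0.2633 0.0084] 0.0086
salt_shaker 0.84 [231. 206.] 881 x508.3 y160.1 r27.1 [0.5083 0.1594 0.09  ] depth [0.5184 0.1572 0.0494] 0.0782
```

```bash
python3 -m pendant '[[[0,-1.5,-1],[0,0,0],0],[[0,-5,-3],[0,0,0],0],[[0,-9,-5],[0,0,0],0],[[0,-13.5,-5.5],[0,0,0],0],[[0.5,-18,-6],[0,0,0],0],[[1,-22.5,-6],[0,0,0],0],[[1.5,-27,-6],[0,0,0],0],[[2,-31.5,-6],[0,0,0],0],[[2.5,-36,-6],[0,0,0],0],[[3,-39.5,-6],[0,0,0],0],[[3,-41,-6],[0,0,0],0],[[3,-41.7,-6],[0,0,0],0]]' && python3 - <<'E'
from h import *
s=read_state();print(s["position"],s["orientation"],s["q"])
p,d=get_image("wrist");cv2.imwrite("pics/c_w.png",p[:,:,::-1])
for n,z in (("spice_dark",.204),("spice_white",.208),("canister_blue",.099),("jam_jar",.099),("tumbler",.09)):
    for r in masks_of("wrist",n)[:2]:
        m=r["pixels"]; D=wrist_pts(s,m,d)
        zt,x,y,rr,med,k=topfit(D)
        print(n,round(r["conf"],2),np.round(r["position"]),m.sum(),"z%.3f x%.4f y%.4f r%.4f"%(zt,x,y,rr),k)
E
```

```text
t: 4.45
position: [0.4197, -0.2197, 0.3694]
orientation: [0.004, 3.141, -0.0]
force: [0.7, 0.7, -0.7]
finger_gap: 0.999
[ 0.41966971 -0.21965049  0.36941072] [ 4.12805845e-03  3.14087830e+00 -4.92966684e-04] [-0.06605306  0.09593936  0.49488261  1.83922559 -0.048517    1.21748356
  2.01183673]
spice_dark 0.9 [170. 163.] 1611 z0.206 x0.4142 y-0.3299 r0.0207 1005
spice_white 0.83 [194. 303.] 993 z0.209 x0.6006 y-0.3069 r0.0227 751
jam_jar 0.72 [216. 247.] 982 z0.100 x0.5880 y-0.3021 r0.0280 249
```

View pics/c_w.png

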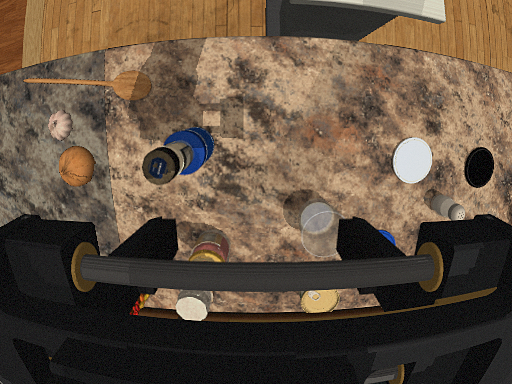

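Wrist view: dark lid at (158,165), white lid at (193,303) and tumbler at (319,230). All three cameras agree. Next I move above the dark jar and go down.

```bash
python3 -m pendant '[[[0,-2,0],[0,0,0],0],[[0.3,-5,0],[0,0,0],0],[[0.5,-8,1],[0,0,0],0],[[0.55,-10.2,3],[0,0,0],0],[[0.55,-11,6],[0,0,0],0],[[0.55,-11,9],[0,0,0],0],[[0.55,-11,10],[0,0,0],0],[[0.55,-11,10],[0,0,0],0]]' && python3 - <<'E'
from h import *
s=read_state();print(s["position"],s["orientation"],s["q"])
p,d=get_image("wrist");cv2.imwrite("pics/d_w.png",p[:,:,::-1])
E
```

```text
t: 5.55
position: [0.4148, -0.3263, 0.2678]
orientation: [0.003, -3.139, -0.003]
force: [0.3, -0.0, 0.5]
finger_gap: 0.997
[ 0.41477267 -0.32629863  0.26776272] [ 2.80030810e-03 -3.13921173e+00 -2.54323079e-03] [ 0.13679885  0.32453312  0.55365898  1.8535019  -0.19768181  1.02108432
  2.34410653]
```

View pics/d_w.png

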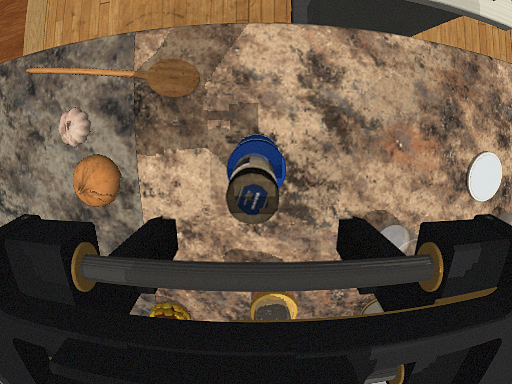

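```bash
python3 -m pendant '[[[0,0,2],[0,0,0],0],[[0,0,4.5],[0,0,0],0],[[0,0,7],[0,0,0],0],[[0,0,9.2],[0,0,0],0],[[0,0,10.3],[0,0,0],0],[[0,0,10.7],[0,0,0],0],[[0,0,10.7],[0,0,0],0],[[0,0,10.7],[0,0,0],0],[[0,0,10.7],[0,0,0],0.3],[[0,0,10.7],[0,0,0],0.5],[[0,0,10.7],[0,0,0],0.6],[[0,0,10.7],[0,0,0],0.6]]'; python3 -m pendant '[[[0,0,0],[0,0,0],0.8],[[0,0,0],[0,0,0],1],[[0,0,0],[0,0,0],1],[[0,0,0],[0,0,0],1],[[0,0,0],[0,0,0],1],[[0,0,0],[0,0,0],1]]'; python3 -c "
from h import *
s=read_state();print(s['position'],s['orientation'],s['q'],s['force'])"
```

```text
t: 6.8
position: [0.4151, -0.3276, 0.1619]
orientation: [-0.001, 3.141, -0.0]
force: [0.1, 0.4, 0.1]
finger_gap: 0.662
t: 7.4
position: [0.415, -0.3276, 0.1617]
orientation: [-0.001, 3.142, -0.0]
force: [0.5, 0.2, -0.9]
finger_gap: 0.452
[ 0.41498267 -0.3276221   0.16171421] [-6.28213875e-04  3.14158956e+00 -9.75111053e-05] [ 0.20053387  0.47218458  0.4917103   1.946875   -0.30537823  0.79533089
  2.4339864 ] [ 0.46363754  0.21755199 -0.91557968]
```

Gripped at about 40 mm, which matches the 41 mm jar. Lifting and carrying it to the black coaster.

```bash
python3 -m pendant '[[[0,0,-0.7],[0,0,0],1],[[0,0,-2],[0,0,0],1],[[0,0,-4],[0,0,0],1],[[0,0,-6.5],[0,0,0],1],[[0,0,-9],[0,0,0],1],[[-0.3,1,-11],[0,0,0],1],[[-0.8,3,-12],[0,0,0],1],[[-1.5,6,-12],[0,0,0],1],[[-2,9.5,-12],[0,0,0],1],[[-2.6,13,-12],[0,0,0],1],[[-3,16.5,-12],[0,0,0],1],[[-3.1,20,-12],[0,0,0],1]]';python3 -m pendant '[[[0,3.5,0],[0,0,0],1],[[0,7,0],[0,0,0],1],[[0,10.5,0],[0,0,0],1],[[0,14,0],[0,0,0],1],[[0,17.5,0],[0,0,0],1],[[0,21,0],[0,0,0],1],[[0,24.5,0],[0,0,0],1],[[0,28,0],[0,0,0],1],[[0,31.5,0],[0,0,0],1],[[0,34.5,0],[0,0,0],1],[[0,36.5,0],[0,0,0],1],[[0,37.5,0],[0,0,0],1]]'; python3 - <<'E'
from h import *
s=read_state();print(s["position"],s["orientation"],s["q"],s["finger_gap"],s["force"])
p,d=get_image("wrist");cv2.imwrite("pics/e_w.png",p[:,:,::-1])
E
```

```text
t: 8.6
position: [0.4462, -0.1263, 0.2829]
orientation: [-0.0, 3.14, -0.0]
force: [0.4, 1.0, -0.9]
finger_gap: 0.457
t: 9.8
position: [0.4455, 0.2494, 0.2826]
orientation: [-0.004, 3.141, 0.001]
force: [0.7, -0.1, -1.4]
finger_gap: 0.46
[0.4455437  0.24937459 0.28262294] [-4.15783958e-03  3.14068545e+00  1.14800909e-03] [-0.75126138  0.24710034  0.1818395   1.86411015 -0.05164631  1.03372555
  1.02500401] 0.45976876077441053 [ 0.70298116 -0.05663244 -1.44910202]
```

View pics/e_w.png

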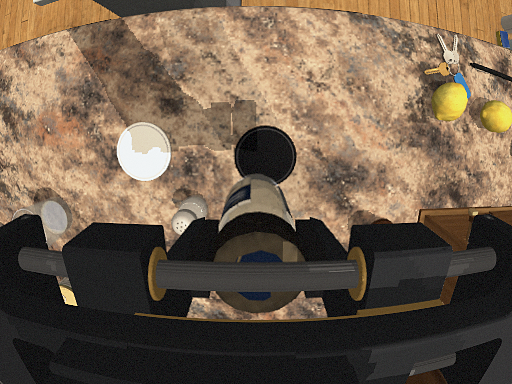

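The jar is held upright with the black coaster below it at (265,153). Lowering.

```bash
python3 -m pendant '[[[0,0.5,1],[0,0,0],1],[[0,1,3.5],[0,0,0],1],[[0,1.1,7],[0,0,0],1],[[0,1.1,10.5],[0,0,0],1],[[0,1.1,14],[0,0,0],1],[[0,1.1,17],[0,0,0],1],[[0,1.1,19],[0,0,0],1],[[0,1.1,20],[0,0,0],1],[[0,1.1,20.5],[0,0,0],1],[[0,1.1,20.7],[0,0,0],1],[[0,1.1,20.7],[0,0,0],1],[[0,1.1,20.7],[0,0,0],1]]'; python3 -m pendant '[[[0,0,0.2],[0,0,0],1],[[0,0,0.4],[0,0,0],1],[[0,0,0.4],[0,0,0],1],[[0,0,0.4],[0,0,0],1]]'
```

```text
t: 11.05
position: [0.4464, 0.2587, 0.0756]
orientation: [-0.0, 3.14, 0.001]
force: [0.7, 0.5, -1.1]
finger_gap: 0.457
t: 11.45
position: [0.4457, 0.2584, 0.0707]
orientation: [0.001, -3.142, 0.0]
force: [-0.1, -0.0, -1.8]
finger_gap: 0.452
```

```bash
python3 -m pendant '[[[0,0.15,0.1],[0,0,0],1],[[0,0.15,0.1],[0,0,0],1],[[0,0.15,0.1],[0,0,0],1]]'; python3 -m pendant '[[[0,0,0.1],[0,0,0],1],[[0,0,0.1],[0,0,0],1],[[0,0,0.1],[0,0,0],1]]';
```

```text
t: 11.75
position: [0.4461, 0.2587, 0.0706]
orientation: [-0.001, -3.142, 0.002]
force: [-2.3, -4.4, 12.2]
finger_gap: 0.46
t: 12.05
position: [0.4465, 0.2585, 0.0704]
orientation: [0.002, 3.141, -0.002]
force: [-3.7, -6.6, 22.0]
finger_gap: 0.457
```

Contact is firm. I'll back off 1 mm and release.

```bash
python3 -m pendant '[[[0,-0.1,-0.15],[0,0,0],1],[[0,-0.1,-0.15],[0,0,0],1],[[0,-0.1,-0.15],[0,0,0],0.45],[[0,-0.1,-0.15],[0,0,0],0.3],[[0,-0.1,-0.15],[0,0,0],0.1],[[0,-0.1,-0.15],[0,0,0],0],[[0,-0.1,-0.15],[0,0,0],0],[[0,-0.1,-0.15],[0,0,0],0],[[0,-0.1,-0.15],[0,0,0],0]]'; python3 -m pendant '[[[0,0,-1],[0,0,0],0],[[0,0,-3],[0,0,0],0],[[0,0,-7],[0,0,0],0],[[0,0,-11],[0,0,0],0],[[0,-1,-15],[0,0,0],0],[[0,-3,-19],[0,0,0],0],[[0,-6,-22],[0,0,0],0],[[0,-10,-24],[0,0,0],0],[[0,-14,-24],[0,0,0],0],[[0,-17,-24],[0,0,0],0],[[0,-18,-24],[0,0,0],0],[[0,-18,-24],[0,0,0],0]]'; python3 - <<'E'
from h import *
s=read_state();print(s["position"],s["orientation"],s["q"],s["finger_gap"],s["force"])
p,d=get_image("wrist");cv2.imwrite("pics/f_w.png",p[:,:,::-1])
for n in ("spice_dark","coaster_black"):
    for r in masks_of("wrist",n)[:1]:
        m=r["pixels"]; D=wrist_pts(s,m,d)
        zt,x,y,rr,med,k=topfit(D)
        print(n,round(r["conf"],2),np.round(r["position"]),m.sum(),"z%.3f x%.4f y%.4f r%.4f"%(zt,x,y,rr),k)
E
```

```text
t: 12.95
position: [0.4457, 0.2589, 0.0702]
orientation: [0.001, -3.142, 0.0]
force: [0.2, -0.3, 0.2]
finger_gap: 1.0
t: 14.15
position: [0.4458, 0.078, 0.3107]
orientation: [0.004, 3.141, 0.001]
force: [-0.3, -0.0, -0.8]
finger_gap: 1.003
[0.4458052  0.0779639  0.31073482] [3.52943274e-03 3.14100506e+00 7.35979741e-04] [-0.5477326   0.10671216  0.29955631  1.96397038 -0.0360875   1.07521725
  1.33591331] 1.0027796297891867 [-0.32460706 -0.00933811 -0.78670486]
spice_dark 0.87 [387. 158.] 1406 z0.115 x0.4449 y0.2566 r0.0205 740
coaster_black 0.95 [362. 144.] 1335 z0.010 x0.4478 y0.2611 r0.0467 1327
```

View pics/f_w.png

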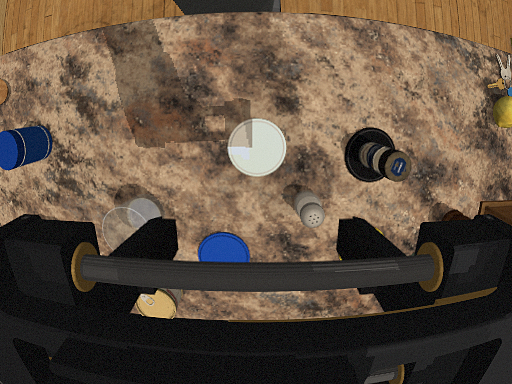

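Dark jar is upright on the black coaster at (375,155), within about 3 mm of centre. Next the white spice jar.

```bash
python3 -m pendant '[[[-0.2,-1.5,0],[0,0,0],0],[[-1,-5,0],[0,0,0],0],[[-2.5,-9,0],[0,0,0],0],[[-4,-13,0],[0,0,0],0],[[-5.5,-17,0],[0,0,0],0],[[-7.5,-21,0],[0,0,0],0],[[-9.5,-25,0],[0,0,0],0],[[-11.5,-29,0],[0,0,0],0],[[-13.5,-33,0],[0,0,0],0],[[-15,-36.5,0],[0,0,0],0],[[-15.4,-38,0],[0,0,0],0],[[-15.4,-38.5,0],[0,0,0],0]]'; python3 -m pendant '[[[0,0,0],[0,0,0],0],[[0,0,0],[0,0,0],0],[[0,0,1.5],[0,0,0],0],[[0,0,3],[0,0,0],0],[[0,0,3],[0,0,0],0]]'; python3 - <<'E'
from h import *
s=read_state();print(s["position"],s["orientation"],s["q"])
p,d=get_image("wrist");cv2.imwrite("pics/g_w.png",p[:,:,::-1])
for n in ("spice_white","jam_jar","canister_blue"):
    for r in masks_of("wrist",n)[:1]:
        m=r["pixels"]; D=wrist_pts(s,m,d)
        zt,x,y,rr,med,k=topfit(D)
        print(n,round(r["conf"],2),np.round(r["position"]),m.sum(),"z%.3f x%.4f y%.4f r%.4f"%(zt,x,y,rr),k)
E
```

```text
t: 15.5
position: [0.6008, -0.3064, 0.309]
orientation: [0.001, -3.14, 0.0]
force: [0.0, -0.2, -0.2]
finger_gap: 1.003
t: 16.0
position: [0.5986, -0.3042, 0.2769]
orientation: [0.002, -3.137, -0.004]
force: [0.0, 0.1, -0.8]
finger_gap: 1.0
[ 0.59864741 -0.30418525  0.27688018] [ 2.01276136e-03 -3.13700827e+00 -4.20456682e-03] [ 0.09184605  0.5805661   0.48416215  1.45111594 -0.27942147  1.18396102
  2.18744518]
spice_white 0.69 [253. 191.] 3468 z0.209 x0.6010 y-0.3078 r0.0224 2564
jam_jar 0.94 [263. 153.] 881 z0.101 x0.5986 y-0.3037 r0.0315 589
canister_blue 0.92 [240.  23.] 2386 z0.101 x0.4149 y-0.3276 r0.0326 1740
```

View pics/g_w.png

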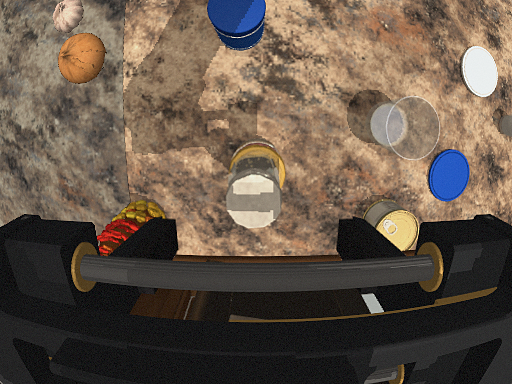

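The peppers bottle on the left may be close to the gripper body, so I'll measure it before going down.

```bash
python3 - <<'E'
from h import *
for cam in ("top","side","wrist"):
    s=read_state();p,d=get_image(cam)
    m=np.ones(d.shape,bool)
    P=world(cam,d,m) if cam!="wrist" else wrist_pts(s,m,d)
    k=(P[:,0]>.54)&(P[:,0]<.80)&(P[:,1]>-.6)&(P[:,1]<-.35)&(P[:,2]>.02)&(P[:,2]<.5)
    Q=P[k]
    for z in np.arange(.02,.4,.04):
        q=Q[(Q[:,2]>=z)&(Q[:,2]<z+.04)]
        if len(q)>5: print(cam,round(z,2),len(q),np.round(np.percentile(q,[2,50,98],axis=0)[:,:2],3).tolist())
E
```

```text
top 0.02 74 [[0.659, -0.598], [0.77, -0.582], [0.772, -0.483]]
top 0.06 196 [[0.719, -0.599], [0.763, -0.555], [0.772, -0.537]]
top 0.1 146 [[0.682, -0.598], [0.77, -0.572], [0.773, -0.504]]
top 0.14 137 [[0.678, -0.591], [0.77, -0.561], [0.773, -0.49]]
top 0.18 132 [[0.682, -0.574], [0.769, -0.548], [0.772, -0.474]]
top 0.22 28 [[0.743, -0.557], [0.77, -0.546], [0.772, -0.514]]
top 0.26 25 [[0.742, -0.518], [0.744, -0.514], [0.745, -0.51]]
top 0.3 721 [[0.544, -0.519], [0.648, -0.517], [0.744, -0.509]]
top 0.34 1148 [[0.545, -0.519], [0.652, -0.517], [0.758, -0.382]]
top 0.38 1534 [[0.552, -0.519], [0.688, -0.516], [0.759, -0.379]]
side 0.06 876 [[0.722, -0.438], [0.745, -0.39], [0.781, -0.352]]
side 0.1 139 [[0.677, -0.46], [0.731, -0.414], [0.787, -0.352]]
side 0.14 140 [[0.688, -0.459], [0.753, -0.408], [0.787, -0.352]]
side 0.18 152 [[0.717, -0.436], [0.754, -0.404], [0.787, -0.351]]
side 0.22 182 [[0.717, -0.439], [0.754, -0.405], [0.787, -0.352]]
side 0.26 214 [[0.717, -0.442], [0.755, -0.408], [0.787, -0.351]]
side 0.3 276 [[0.718, -0.444], [0.756, -0.409], [0.787, -0.351]]
side 0.34 547 [[0.569, -0.447], [0.726, -0.37], [0.787, -0.352]]
side 0.38 1569 [[0.57, -0.446], [0.614, -0.385], [0.787, -0.351]]
wrist 0.02 387 [[0.662, -0.503], [0.67, -0.466], [0.685, -0.445]]
wrist 0.06 1119 [[0.664, -0.503], [0.683, -0.457], [0.78, -0.353]]
wrist 0.1 1247 [[0.669, -0.498], [0.759, -0.437], [0.781, -0.392]]
wrist 0.14 1108 [[0.675, -0.484], [0.755, -0.423], [0.769, -0.352]]
wrist 0.18 433 [[0.716, -0.369], [0.718, -0.36], [0.72, -0.351]]
wrist 0.26 707 [[0.59, -0.364], [0.592, -0.352], [0.608, -0.351]]
wrist 0.3 1714 [[0.589, -0.367], [0.592, -0.358], [0.61, -0.351]]
wrist 0.34 9071 [[0.566, -0.387], [0.574, -0.363], [0.602, -0.352]]
wrist 0.38 3669 [[0.573, -0.388], [0.588, -0.371], [0.609, -0.351]]
```

The bottle starts at x ≥ 0.66, y ≤ −0.445 and the shutters at x ≥ 0.717, so there is clearance. Going down.

```bash
python3 -m pendant '[[[0,0,2],[0,0,0],0],[[0,0,4.5],[0,0,0],0],[[0,0,7],[0,0,0],0],[[0,0,9.5],[0,0,0],0],[[0,0,11],[0,0,0],0],[[0,0,11.6],[0,0,0],0],[[0,0,11.6],[0,0,0],0],[[0,0,11.6],[0,0,0],0],[[0,0,11.6],[0,0,0],0.3],[[0,0,11.6],[0,0,0],0.45],[[0,0,11.6],[0,0,0],0.55],[[0,0,11.6],[0,0,0],0.55]]'; python3 -m pendant '[[[0,0,0],[0,0,0],0.8],[[0,0,0],[0,0,0],1],[[0,0,0],[0,0,0],1],[[0,0,0],[0,0,0],1],[[0,0,0],[0,0,0],1],[[0,0,0],[0,0,0],1]]'; python3 -c "
from h import *
s=read_state();print(s['position'],s['orientation'],s['q'],s['force'])"
```

```text
t: 17.55
position: [0.6001, -0.306, 0.1645]
orientation: [-0.001, 3.141, -0.0]
force: [-0.0, 1.2, -0.7]
finger_gap: 0.661
t: 18.15
position: [0.6, -0.3061, 0.1643]
orientation: [-0.001, 3.142, -0.0]
force: [-1.5, -0.4, -0.5]
finger_gap: 0.491
[ 0.59997111 -0.30607413  0.16426562] [-5.15184148e-04  3.14154957e+00 -1.05622680e-04] [ 0.11876402  0.69203626  0.43968149  1.54896792 -0.33411459  0.97576633
  2.22952655] [-1.47502184 -0.39016752 -0.54769312]
```

```bash
python3 -m pendant '[[[0,0,-0.7],[0,0,0],1],[[0,0,-2],[0,0,0],1],[[0,0,-4],[0,0,0],1],[[0,0,-6.5],[0,0,0],1],[[0,0,-9],[0,0,0],1],[[0.3,1,-11],[0,0,0],1],[[1.3,3,-12],[0,0,0],1],[[2.6,6,-12],[0,0,0],1],[[4,9,-12],[0,0,0],1],[[5.2,12,-12],[0,0,0],1],[[6.5,15,-12],[0,0,0],1],[[7.8,18,-12],[0,0,0],1]]';python3 -m pendant '[[[1.3,3,0],[0,0,0],1],[[2.6,6,0],[0,0,0],1],[[4,9,0],[0,0,0],1],[[5.3,12,0],[0,0,0],1],[[6.6,15,0],[0,0,0],1],[[7.8,18,0],[0,0,0],1],[[8.4,20,0],[0,0,0],1],[[8.6,20.5,0],[0,0,0],1],[[8.6,20.5,0],[0,0,0],1],[[8.6,20.5,0],[0,0,0],1]]'; python3 - <<'E'
from h import *
s=read_state();print(s["position"],s["orientation"],s["q"],s["finger_gap"],s["force"])
p,d=get_image("wrist");cv2.imwrite("pics/h_w.png",p[:,:,::-1])
r=masks_of("wrist","coaster_white")[0]; print(r["conf"],topfit(wrist_pts(s,r["pixels"],d)))
E
```

```text
t: 19.35
position: [0.5214, -0.1251, 0.2854]
orientation: [-0.0, 3.14, 0.0]
force: [1.0, 0.5, -0.1]
finger_gap: 0.489
t: 20.35
position: [0.4364, 0.0776, 0.2846]
orientation: [0.002, 3.141, -0.0]
force: [0.9, -0.2, -1.1]
finger_gap: 0.492
[0.43637471 0.07760188 0.28464156] [ 2.17990316e-03  3.14077402e+00 -3.37086784e-04] [-0.60230791  0.11829734  0.35459508  2.02175929 -0.04796567  1.00861284
  1.34496903] 0.492015410519134 [ 0.8670317  -0.21571097 -1.0733198 ]
0.66 (np.float64(0.010210524941167148), 0.4362607421875, 0.07677729034423827, 0.044296470642089844, array([0.42893266, 0.07783999]), 2493)
```

View pics/h_w.png

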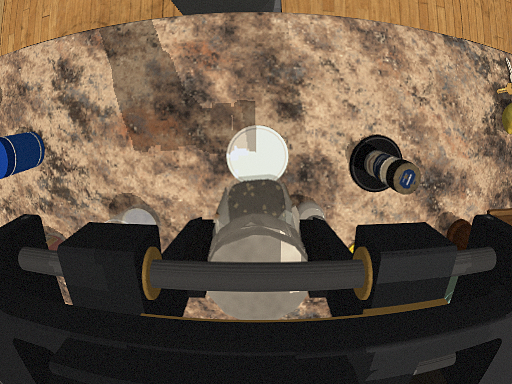

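White jar is held over the white coaster at (257,153). Lowering.

```bash
python3 -m pendant '[[[0,0.1,1],[0,0,0],1],[[0,0.1,3.5],[0,0,0],1],[[0,0.1,7],[0,0,0],1],[[0,0.1,10.5],[0,0,0],1],[[0,0.1,14],[0,0,0],1],[[0,0.1,17],[0,0,0],1],[[0,0.1,19],[0,0,0],1],[[0,0.1,20.2],[0,0,0],1],[[0,0.1,20.7],[0,0,0],1],[[0,0.1,20.9],[0,0,0],1],[[0,0.1,20.9],[0,0,0],1],[[0,0.1,20.9],[0,0,0],1]]'; python3 -m pendant '[[[0,0,0.1],[0,0,0],1],[[0,0,0.15],[0,0,0],1],[[0,0,0.15],[0,0,0],1]]'
```

```text
t: 21.65
position: [0.4365, 0.0801, 0.076]
orientation: [-0.001, 3.14, 0.001]
force: [0.7, -0.0, -1.0]
finger_gap: 0.491
t: 21.95
position: [0.4359, 0.08, 0.0739]
orientation: [-0.001, 3.141, 0.0]
force: [-0.8, 0.4, -1.2]
finger_gap: 0.492
```

```bash
python3 -m pendant '[[[0,0,0.1],[0,0,0],1],[[0,0,0.1],[0,0,0],1],[[0,0,0.1],[0,0,0],1]]'
```

```text
t: 22.25
position: [0.4361, 0.0799, 0.0729]
orientation: [-0.0, 3.141, 0.0]
force: [-1.0, -0.2, 3.8]
finger_gap: 0.492
```

Light contact. I'll release, rise and head towards the canister, which is now uncovered.

```bash
python3 -m pendant '[[[0,0,0],[0,0,0],0.45],[[0,0,0],[0,0,0],0.3],[[0,0,0],[0,0,0],0.1],[[0,0,0],[0,0,0],0],[[0,0,0],[0,0,0],0],[[0,0,0],[0,0,0],0],[[0,0,0],[0,0,0],0]]'; python3 -m pendant '[[[0,0,-1],[0,0,0],0],[[0,0,-3],[0,0,0],0],[[0,0,-7],[0,0,0],0],[[0,0,-11],[0,0,0],0],[[0,-1,-15],[0,0,0],0],[[0,-3,-19],[0,0,0],0],[[0,-6,-21],[0,0,0],0],[[0,-10,-21],[0,0,0],0],[[0,-14,-21],[0,0,0],0],[[0,-18,-21],[0,0,0],0],[[0,-20,-21],[0,0,0],0],[[0,-20,-21],[0,0,0],0]]'; python3 - <<'E'
from h import *
s=read_state();print(s["position"],s["orientation"],s["q"],s["finger_gap"],s["force"])
p,d=get_image("wrist");cv2.imwrite("pics/i_w.png",p[:,:,::-1])
for n in ("spice_white","coaster_white","canister_blue","jam_jar","coaster_blue"):
    for r in masks_of("wrist",n)[:1]:
        m=r["pixels"]; D=wrist_pts(s,m,d)
        zt,x,y,rr,med,k=topfit(D)
        print(n,round(r["conf"],2),np.round(r["position"]),m.sum(),"z%.3f x%.4f y%.4f r%.4f"%(zt,x,y,rr),k)
E
```

```text
t: 22.95
position: [0.4358, 0.0799, 0.0727]
orientation: [0.001, -3.142, 0.0]
force: [0.5, 0.6, -0.3]
finger_gap: 0.999
t: 24.15
position: [0.4352, -0.1232, 0.2835]
orientation: [0.008, 3.141, -0.001]
force: [0.9, 1.0, 0.2]
finger_gap: 0.998
[ 0.4352458  -0.1231906   0.28345746] [ 8.33145150e-03  3.14083785e+00 -1.19802185e-03] [-0.32096144  0.1439985   0.55338859  2.0117789  -0.08861165  1.0079515
  1.84058118] 0.9976203952310332 [0.86162823 1.02937238 0.217769  ]
spice_white 0.94 [408. 168.] 2064 z0.118 x0.4377 y0.0780 r0.0224 933
coaster_white 0.68 [376. 148.] 1249 z0.010 x0.4357 y0.0769 r0.0451 1244
canister_blue 0.66 [107. 153.] 2870 z0.100 x0.4135 y-0.3270 r0.0328 1807
jam_jar 0.68 [146. 298.] 94 z0.101 x0.6227 y-0.2884 r0.0152 93
coaster_blue 0.69 [334. 256.] 180 z0.010 x0.5979 y-0.0051 r0.0170 179
```

View pics/i_w.png

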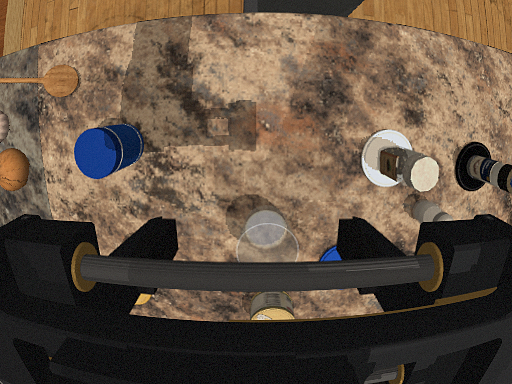

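White jar is upright on its coaster at (400,165), about 2 mm off centre. Canister is at (0.414,−0.327). I'll hover over it and check.

```bash
python3 -m pendant '[[[0.2,-2,0],[0,0,0],0],[[0.6,-6,0],[0,0,0],0],[[1,-10,0],[0,0,0],0],[[1.5,-14,0],[0,0,0],0],[[1.9,-17.5,0],[0,0,0],0],[[2.1,-19.7,0],[0,0,0],0],[[2.1,-20.4,2],[0,0,0],0],[[2.1,-20.4,5],[0,0,0],0],[[2.1,-20.4,8],[0,0,0],0],[[2.1,-20.4,8],[0,0,0],0],[[2.1,-20.4,8],[0,0,0],0],[[2.1,-20.4,8],[0,0,0],0]]'; python3 - <<'E'
from h import *
s=read_state();print(s["position"],s["orientation"],s["q"],s["finger_gap"],s["force"])
p,d=get_image("wrist");cv2.imwrite("pics/j_w.png",p[:,:,::-1])
for n in ("canister_blue",):
    for r in masks_of("wrist",n)[:1]:
        m=r["pixels"]; D=wrist_pts(s,m,d)
        zt,x,y,rr,med,k=topfit(D)
        print(n,round(r["conf"],2),np.round(r["position"]),m.sum(),"z%.3f x%.4f y%.4f r%.4f"%(zt,x,y,rr),k)
E
```

```text
t: 25.65
position: [0.416, -0.3245, 0.2043]
orientation: [-0.002, 3.14, -0.002]
force: [0.4, 0.9, 0.2]
finger_gap: 1.004
[ 0.41599358 -0.32445499  0.20425697] [-1.58607196e-03  3.13953031e+00 -1.76469144e-03] [ 0.09761806  0.42241334  0.61323184  1.92383121 -0.30976197  0.8871236
  2.43898901] 1.0037355058515485 [0.42392336 0.88183335 0.16859685]
canister_blue 0.92 [254. 179.] 4509 z0.100 x0.4134 y-0.3277 r0.0323 4094
```

View pics/j_w.png

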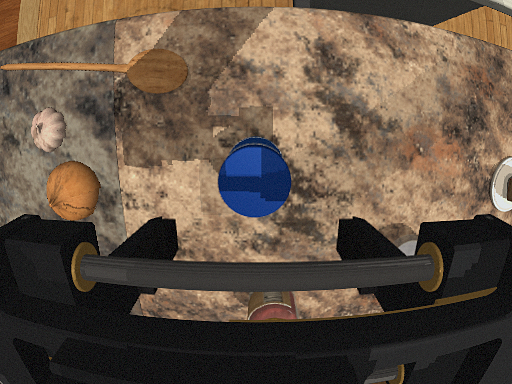

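```bash
python3 -m pendant '[[[0.2,-0.2,2],[0,0,0],0],[[0.2,-0.2,4.5],[0,0,0],0],[[0.2,-0.2,7],[0,0,0],0],[[0.2,-0.2,8.5],[0,0,0],0],[[0.2,-0.2,8.9],[0,0,0],0],[[0.2,-0.2,8.9],[0,0,0],0],[[0.2,-0.2,8.9],[0,0,0],0],[[0.2,-0.2,8.9],[0,0,0],0]]'; python3 - <<'E'
from h import *
s=read_state();print(s["position"],s["orientation"],s["q"],s["finger_gap"],s["force"])
p,d=get_image("wrist");cv2.imwrite("pics/k_w.png",p[:,:,::-1])
for n in ("canister_blue",):
    for r in masks_of("wrist",n)[:1]:
        m=r["pixels"]; D=wrist_pts(s,m,d)
        zt,x,y,rr,med,k=topfit(D)
        print(n,round(r["conf"],2),np.round(r["position"]),m.sum(),"z%.3f x%.4f y%.4f r%.4f"%(zt,x,y,rr),k)
E
```

```text
t: 26.55
position: [0.4136, -0.3266, 0.1147]
orientation: [-0.001, 3.14, -0.001]
force: [0.0, -0.5, -0.4]
finger_gap: 0.999
[ 0.41360399 -0.32655465  0.11472787] [-6.15477280e-04  3.13997925e+00 -1.41150720e-03] [ 0.17905934  0.55985805  0.52574864  1.98039446 -0.42281803  0.7076857
  2.5361247 ] 0.9989600418190809 [ 0.04937973 -0.49195775 -0.35759063]
canister_blue 0.72 [256. 213.] 9765 z0.100 x0.4133 y-0.3279 r0.0325 8576
```

View pics/k_w.png

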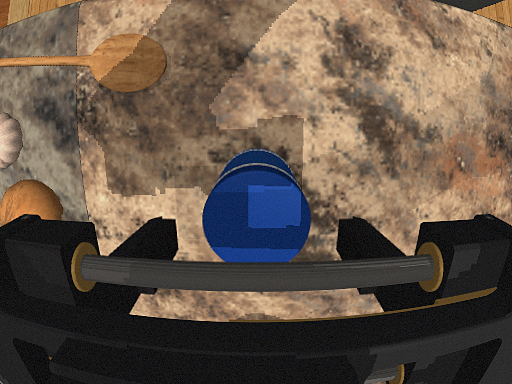

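```bash
python3 -m pendant '[[[0,-0.1,1],[0,0,0],0],[[0,-0.1,2.5],[0,0,0],0],[[0,-0.1,4],[0,0,0],0],[[0,-0.1,5],[0,0,0],0],[[0,-0.1,5.5],[0,0,0],0],[[0,-0.1,5.5],[0,0,0],0],[[0,-0.1,5.5],[0,0,0],0],[[0,-0.1,5.5],[0,0,0],0.15],[[0,-0.1,5.5],[0,0,0],0.25],[[0,-0.1,5.5],[0,0,0],0.4]]'; python3 -m pendant '[[[0,0,0],[0,0,0],0.8],[[0,0,0],[0,0,0],1],[[0,0,0],[0,0,0],1],[[0,0,0],[0,0,0],1],[[0,0,0],[0,0,0],1],[[0,0,0],[0,0,0],1]]'; python3 -c "
from h import *
s=read_state();print(s['position'],s['orientation'],s['q'],s['force'])"
```

```text
t: 27.65
position: [0.4132, -0.3272, 0.0591]
orientation: [-0.001, 3.141, -0.001]
force: [0.1, 0.7, -0.2]
finger_gap: 0.747
t: 28.25
position: [0.4132, -0.3271, 0.059]
orientation: [-0.001, 3.141, 0.0]
force: [-0.6, 0.7, 6.3]
finger_gap: 0.728
[ 0.41322611 -0.32710238  0.05902968] [-7.60699402e-04  3.14108901e+00  8.62472488e-05] [ 0.23591469  0.65289536  0.45492136  1.99391468 -0.49099451  0.60261053
  2.59259203] [-0.62607827  0.71726342  6.25193851]
```

Canister gripped at about 64 mm. Lifting and carrying it to the blue coaster.

```bash
python3 -m pendant '[[[0,0,-0.5],[0,0,0],1],[[0,0,-1.5],[0,0,0],1],[[0,0,-3.5],[0,0,0],1],[[0,0,-6],[0,0,0],1],[[0,0,-9],[0,0,0],1],[[0,0,-12],[0,0,0],1],[[-0.5,1,-15],[0,0,0],1],[[-1.5,3,-17],[0,0,0],1],[[-3,6,-18],[0,0,0],1],[[-4.5,9,-18],[0,0,0],1],[[-6,12,-18],[0,0,0],1],[[-7.5,15,-18],[0,0,0],1]]';python3 -m pendant '[[[-1.7,2.5,0],[0,0,0],1],[[-3.5,5,0],[0,0,0],1],[[-5.5,8,0],[0,0,0],1],[[-7.5,11,0],[0,0,0],1],[[-9.5,14,0],[0,0,0],1],[[-11.3,17,0],[0,0,0],1],[[-12.5,19,0],[0,0,0],1],[[-13,19.6,0],[0,0,0],1],[[-13.1,19.7,0],[0,0,0],1],[[-13.1,19.7,0],[0,0,0],1],[[-13.1,19.7,0],[0,0,0],1]]'; python3 - <<'E'
from h import *
s=read_state();print(s["position"],s["orientation"],s["q"],s["finger_gap"],s["force"])
p,d=get_image("wrist");cv2.imwrite("pics/l_w.png",p[:,:,::-1])
p,d=get_image("side");cv2.imwrite("pics/l_s.png",p[:,:,::-1])
E
```

```text
t: 29.45
position: [0.4878, -0.1758, 0.2391]
orientation: [-0.0, -3.141, -0.0]
force: [0.4, -0.5, -4.9]
finger_gap: 0.723
t: 30.55
position: [0.6181, 0.0179, 0.2389]
orientation: [-0.004, -3.141, 0.001]
force: [-0.5, -1.7, -3.2]
finger_gap: 0.729
[0.61813456 0.01785588 0.23889042] [-3.58000321e-03 -3.14114302e+00  1.31850859e-03] [-0.48053477  0.52663671  0.53758183  1.65081549 -0.30060323  1.04814638
  1.71749703] 0.729213618754739 [-0.51821545 -1.65937345 -3.21347765]
```

View pics/l_w.png

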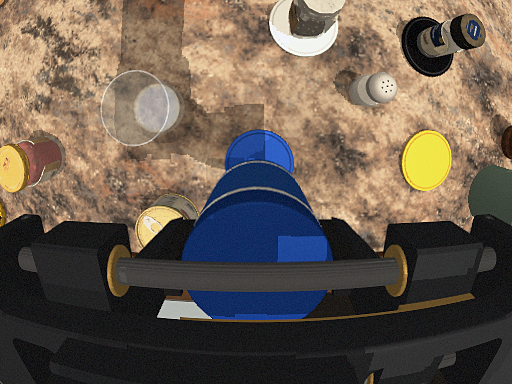

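View pics/l_s.png

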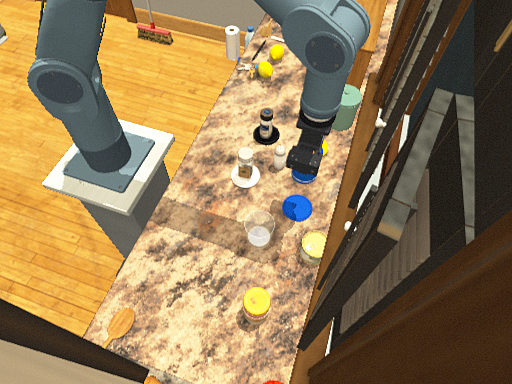

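```bash
python3 - <<'E'
from h import *
s=read_state();p,d=get_image("wrist")
for n in ("coaster_blue","coaster_yellow"):
  r=masks_of("wrist",n)[0];m=r["pixels"]
  D=wrist_pts(s,m,d); print(n,r["conf"],m.sum(),np.percentile(D[:,2],[5,50,95]))
  P=wrist_plane(s,m&(d>.3),.008)[:,:2]
  H=cv2.convexHull((P*1000).astype(np.float32))[:,0]/1000
  # arc: keep base-side part
  k=H[:,0]<np.percentile(P[:,0],60) if n=="coaster_blue" else np.ones(len(H),bool)
  f=least_squares(lambda q:np.hypot(H[k,0]-q[0],H[k,1]-q[1])-q[2],[.62,.02,.045],loss="soft_l1",f_scale=.002)
  print(f.x,f.cost, P.min(0),P.max(0))
E
```

```text
coaster_blue 0.58 1871 [0.00705006 0.00863968 0.01004722]
[0.62095436 0.01971017 0.04433292] 3.218444500003503e-07 [ 0.57714091 -0.02490099] [0.63152298 0.06330538]
coaster_yellow 0.77 2493 [0.00665373 0.0088746  0.01015032]
[  72.83967399 -508.32394631  513.65968298] 0.002762686012693315 [0.56866255 0.2163711 ] [0.65968499 0.30973936]
```

Blue coaster confirmed at (0.621, 0.020). Lowering.

```bash
python3 -m pendant '[[[-0.2,0.2,1],[0,0,0],1],[[-0.2,0.2,3],[0,0,0],1],[[-0.2,0.2,6],[0,0,0],1],[[-0.2,0.2,9],[0,0,0],1],[[-0.2,0.2,12],[0,0,0],1],[[-0.2,0.2,14.5],[0,0,0],1],[[-0.2,0.2,16],[0,0,0],1],[[-0.2,0.2,16.5],[0,0,0],1],[[-0.2,0.2,16.8],[0,0,0],1],[[-0.2,0.2,16.8],[0,0,0],1],[[-0.2,0.2,16.8],[0,0,0],1]]'; python3 -m pendant '[[[0,0,0.1],[0,0,0],1],[[0,0,0.15],[0,0,0],1],[[0,0,0.15],[0,0,0],1]]'
```

```text
t: 31.9
position: [0.6217, 0.022, 0.0719]
orientation: [-0.001, 3.14, 0.0]
force: [-0.9, 1.4, -3.5]
finger_gap: 0.723
t: 32.2
position: [0.6209, 0.0221, 0.0695]
orientation: [-0.001, 3.141, 0.0]
force: [0.2, 0.8, -3.8]
finger_gap: 0.728
```

```bash
python3 -m pendant '[[[0,-0.2,0.1],[0,0,0],1],[[0,-0.2,0.2],[0,0,0],1],[[0,-0.2,0.2],[0,0,0],1]]'; python3 -m pendant '[[[0,0,0.1],[0,0,0],1],[[0,0,0.1],[0,0,0],1]]'
```

```text
t: 32.5
position: [0.6208, 0.0197, 0.0672]
orientation: [-0.0, -3.142, 0.0]
force: [0.1, -0.3, -3.8]
finger_gap: 0.725
t: 32.7
position: [0.6209, 0.0197, 0.0671]
orientation: [0.0, -3.142, -0.0]
force: [-2.9, -0.4, 5.2]
finger_gap: 0.729
```

Contact. Releasing and rising.

```bash
python3 -m pendant '[[[0,0,0],[0,0,0],0.25],[[0,0,0],[0,0,0],0.15],[[0,0,0],[0,0,0],0],[[0,0,0],[0,0,0],0],[[0,0,0],[0,0,0],0],[[0,0,0],[0,0,0],0]]'; python3 -m pendant '[[[0,0,-1],[0,0,0],0],[[0,0,-2.5],[0,0,0],0],[[0,0,-5],[0,0,0],0],[[0,0,-9],[0,0,0],0],[[0,0,-13],[0,0,0],0],[[0.5,-1.5,-16],[0,0,0],0],[[1,-4,-17],[0,0,0],0],[[1.5,-8,-17],[0,0,0],0],[[2,-12,-17],[0,0,0],0],[[2,-16,-17],[0,0,0],0],[[2,-18,-17],[0,0,0],0],[[2,-18,-17],[0,0,0],0]]'; python3 - <<'E'
from h import *
s=read_state();print(s["position"],s["orientation"],s["q"],s["finger_gap"],s["force"])
p,d=get_image("wrist");cv2.imwrite("pics/m_w.png",p[:,:,::-1])
for n in ("canister_blue","coaster_blue","jam_jar"):
    for r in masks_of("wrist",n)[:1]:
        m=r["pixels"]; D=wrist_pts(s,m,d)
        zt,x,y,rr,med,k=topfit(D)
        print(n,round(r["conf"],2),np.round(r["position"]),m.sum(),"z%.3f x%.4f y%.4f r%.4f"%(zt,x,y,rr),k)
E
```

```text
t: 33.3
position: [0.6209, 0.02, 0.0662]
orientation: [-0.001, 3.142, -0.0]
force: [0.5, 0.3, 0.3]
finger_gap: 1.001
t: 34.5
position: [0.6002, -0.1647, 0.238]
orientation: [0.009, 3.14, -0.004]
force: [-0.5, 1.2, -0.1]
finger_gap: 1.002
[ 0.60016458 -0.16468257  0.23801572] [ 0.00924135  3.13990772 -0.00377346] [-0.19790632  0.53803177  0.56131126  1.64414131 -0.31781856  1.04974125
  2.02376403] 1.0021073006861376 [-0.5436012   1.15420167 -0.07520237]
canister_blue 0.87 [412. 190.] 3774 z0.108 x0.6207 y0.0183 r0.0328 2284
coaster_blue 0.62 [374. 168.] 871 z0.010 x0.6229 y0.0177 r0.0455 867
jam_jar 0.92 [140. 173.] 3855 z0.100 x0.6028 y-0.3035 r0.0327 2601
```

View pics/m_w.png

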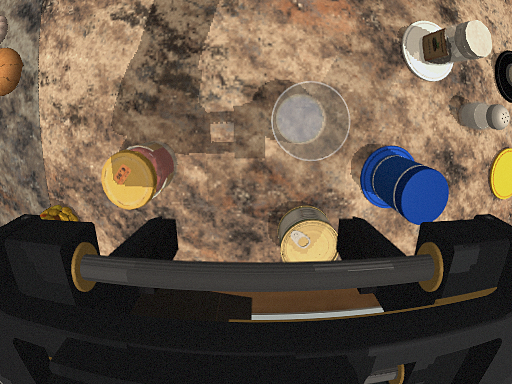

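Canister is centred on the blue coaster and the tumbler is unmoved. Now the jam jar, whose lid is at (128,180).

```bash
python3 -m pendant '[[[0,-2,0],[0,0,0],0],[[0,-5,0],[0,0,0],0],[[0,-8.5,0],[0,0,0],0],[[0,-11.5,0],[0,0,0],0],[[0,-13.5,1],[0,0,0],0],[[0,-14,3],[0,0,0],0],[[0,-14,6],[0,0,0],0],[[0,-14,9],[0,0,0],0],[[0,-14,11],[0,0,0],0],[[0,-14,12],[0,0,0],0],[[0,-14,12],[0,0,0],0],[[0,-14,12],[0,0,0],0]]'; python3 - <<'E'
from h import *
s=read_state();print(s["position"],s["orientation"],s["q"],s["finger_gap"],s["force"])
p,d=get_image("wrist");cv2.imwrite("pics/n_w.png",p[:,:,::-1])
for n in ("jam_jar",):
    for r in masks_of("wrist",n)[:1]:
        m=r["pixels"]; D=wrist_pts(s,m,d)
        zt,x,y,rr,med,k=topfit(D)
        print(n,round(r["conf"],2),np.round(r["position"]),m.sum(),"z%.3f x%.4f y%.4f r%.4f"%(zt,x,y,rr),med,k)
E
```

```text
t: 35.9
position: [0.6018, -0.2997, 0.1173]
orientation: [-0.002, 3.14, -0.001]
force: [-0.3, 0.8, -0.6]
finger_gap: 1.001
[ 0.60184218 -0.29972553  0.11725352] [-1.99066833e-03  3.14030595e+00 -7.33653457e-04] [ 0.0764915   0.76163284  0.4907978   1.58101694 -0.42627629  0.90585706
  2.29032075] 1.0007079774465357 [-0.30037442  0.84367503 -0.5798367 ]
jam_jar 0.58 [253. 213.] 9443 z0.100 x0.6027 y-0.3044 r0.0325 [ 0.60003582 -0.3046402 ] 8142
```

View pics/n_w.png

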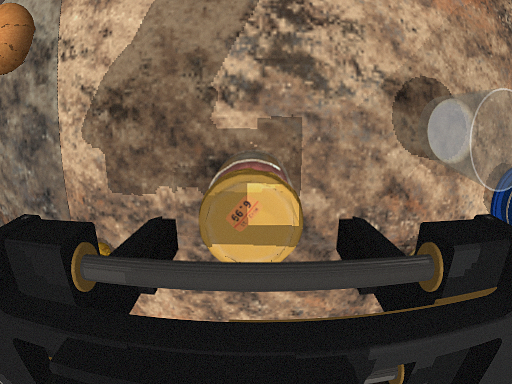

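```bash
python3 -m pendant '[[[0,-0.4,0],[0,0,0],0],[[0,-0.4,0.5],[0,0,0],0],[[0,-0.4,2],[0,0,0],0],[[0,-0.4,4],[0,0,0],0],[[0,-0.4,5.2],[0,0,0],0],[[0,-0.4,5.7],[0,0,0],0],[[0,-0.4,5.7],[0,0,0],0],[[0,-0.4,5.7],[0,0,0],0],[[0,-0.4,5.7],[0,0,0],0.15],[[0,-0.4,5.7],[0,0,0],0.25],[[0,-0.4,5.7],[0,0,0],0.4]]'; python3 -m pendant '[[[0,0,0],[0,0,0],0.8],[[0,0,0],[0,0,0],1],[[0,0,0],[0,0,0],1],[[0,0,0],[0,0,0],1],[[0,0,0],[0,0,0],1],[[0,0,0],[0,0,0],1]]'; python3 -c "
from h import *
s=read_state();print(s['position'],s['orientation'],s['q'],s['force'])"
```

```text
t: 37.1
position: [0.6013, -0.3041, 0.0597]
orientation: [-0.001, 3.141, -0.0]
force: [-0.0, -0.2, -0.1]
finger_gap: 0.754
t: 37.7
position: [0.6013, -0.3039, 0.0597]
orientation: [-0.001, 3.141, 0.0]
force: [-1.8, 2.6, 5.4]
finger_gap: 0.731
[ 0.60125334 -0.30385674  0.05967313] [-8.58159694e-04  3.14110210e+00  4.53610088e-04] [ 0.10685989  0.83869878  0.45318371  1.5918171  -0.4625982   0.81932249
  2.32094289] [-1.82143216  2.60253322  5.37206823]
```

Jam jar gripped. Lift high and swing across at x≈0.56, clear of the shutters.

```bash
python3 -m pendant '[[[0,0,-0.5],[0,0,0],1],[[0,0,-1.5],[0,0,0],1],[[0,0,-3.5],[0,0,0],1],[[0,0,-6],[0,0,0],1],[[0,0,-9],[0,0,0],1],[[0,0,-12],[0,0,0],1],[[0.5,1,-15],[0,0,0],1],[[1.2,3,-17.5],[0,0,0],1],[[2,6,-19],[0,0,0],1],[[3,9,-19],[0,0,0],1],[[3.5,12,-19],[0,0,0],1],[[4,15,-19],[0,0,0],1]]';python3 -m pendant '[[[0,3,0],[0,0,0],1],[[0,6,0],[0,0,0],1],[[0,9,0],[0,0,0],1],[[0,12,0],[0,0,0],1],[[0,15,0],[0,0,0],1],[[0,18,0],[0,0,0],1],[[0,21,0],[0,0,0],1],[[0,24,0],[0,0,0],1],[[0,27,0],[0,0,0],1],[[0,29,0],[0,0,0],1],[[0,30,0],[0,0,0],1],[[0,30,0],[0,0,0],1]]'; python3 -m pendant '[[[-0.5,1.5,0],[0,0,0],1],[[-1.5,4,0],[0,0,0],1],[[-2.5,7,0],[0,0,0],1],[[-4,10,0],[0,0,0],1],[[-4.8,11.5,0],[0,0,0],1],[[-5,11.8,0],[0,0,0],1],[[-5,11.8,0],[0,0,0],1],[[-5,11.8,0],[0,0,0],1]]';python3 - <<'E'
from h import *
s=read_state();print(s["position"],s["orientation"],s["q"],s["finger_gap"],s["force"])
p,d=get_image("wrist");cv2.imwrite("pics/o_w.png",p[:,:,::-1])
r=masks_of("wrist","coaster_yellow")[0];m=r["pixels"]
P=wrist_plane(s,m&(d>.3),.008)[:,:2]
H=cv2.convexHull((P*1000).astype(np.float32))[:,0]/1000
k=H[:,0]<np.percentile(P[:,0],60)
f=least_squares(lambda q:np.hypot(H[k,0]-q[0],H[k,1]-q[1])-q[2],[.612,.264,.045],loss="soft_l1",f_scale=.002)
print(r["conf"],m.sum(),f.x,f.cost,P.min(0),P.max(0))
E
```

```text
t: 38.9
position: [0.5601, -0.1531, 0.2496]
orientation: [-0.0, -3.142, -0.0]
force: [0.1, 0.1, -3.3]
finger_gap: 0.729
t: 40.1
position: [0.5605, 0.147, 0.2492]
orientation: [0.004, -3.141, -0.0]
force: [-0.0, -0.2, -3.7]
finger_gap: 0.731
t: 40.9
position: [0.6109, 0.2619, 0.2492]
orientation: [-0.003, -3.141, 0.002]
force: [0.2, 0.7, -3.7]
finger_gap: 0.725
[0.61087825 0.26187601 0.24922245] [-3.19616088e-03 -3.14134773e+00  1.97221550e-03] [-0.791177    0.59068309  0.48501894  1.50615661 -0.29172363  1.11794876
  1.32099464] 0.7251809159094017 [ 0.17845782  0.7487921  -3.71381901]
0.89 1954 [0.61301078 0.26400811 0.04415814] 6.419750643834678e-07 [0.5702146  0.21985369] [0.62747388 0.30779719]
```

View pics/o_w.png

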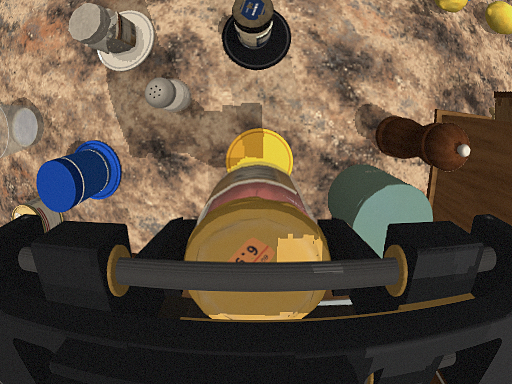

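Yellow coaster is at (0.613,0.264). The green canister on the right could foul the gripper, so I'll check its extent first.

```bash
python3 - <<'E'
from h import *
for cam in ("top","side","wrist"):
    s=read_state();p,d=get_image(cam)
    P=world(cam,d,d>0) if cam!="wrist" else wrist_pts(s,d>0,d)
    c=p[d>0].astype(int)
    g=(c[:,1]>c[:,0]+15)&(c[:,2]>c[:,0])
    k=g&(P[:,0]>.5)&(P[:,0]<.9)&(P[:,1]>.25)&(P[:,1]<.6)&(P[:,2]>.01)
    Q=P[k]; print(cam,len(Q),np.round(np.percentile(Q,[1,50,99],axis=0),3).tolist() if len(Q) else "")
E
```

```text
top 1411 [[0.503, 0.25, 0.608], [0.582, 0.271, 0.635], [0.639, 0.306, 0.673]]
side 455 [[0.642, 0.251, 0.032], [0.673, 0.394, 0.125], [0.712, 0.449, 0.503]]
wrist 3118 [[0.6, 0.312, 0.112], [0.644, 0.396, 0.124], [0.69, 0.453, 0.28]]
```

```bash
python3 - <<'E'
from h import *
for cam in ("side","wrist"):
    s=read_state();p,d=get_image(cam)
    P=world(cam,d,d>0) if cam!="wrist" else wrist_pts(s,d>0,d)
    c=p[d>0].astype(int)
    g=(c[:,1]>c[:,0]+15)&(c[:,2]>c[:,0])
    k=g&(P[:,0]>.55)&(P[:,0]<.75)&(P[:,1]>.30)&(P[:,1]<.6)&(P[:,2]>.01)&(P[:,2]<.17)
    Q=P[k]; print(cam,len(Q),np.round(np.percentile(Q,[0.5,5,50,95,99.5],axis=0),3).tolist())
    z=np.percentile(Q[:,2],97);T=Q[Q[:,2]>z-.01]; print(z,cv2.minEnclosingCircle((T[:,:2]*1000).astype(np.float32)))
E
```

```text
side 416 [[0.631, 0.359, 0.014], [0.647, 0.364, 0.113], [0.676, 0.398, 0.125], [0.71, 0.444, 0.131], [0.713, 0.451, 0.139]]
0.13644608986462184 ((666.3457641601562, 409.1013488769531), 37.37140655517578)
wrist 3073 [[0.616, 0.361, 0.109], [0.62, 0.368, 0.121], [0.644, 0.396, 0.124], [0.677, 0.443, 0.127], [0.692, 0.455, 0.128]]
0.1276095889745657 ((655.9560546875, 408.2586669921875), 48.77425765991211)
```

The green canister is centred near (0.664,0.408), r≈50 mm and about 0.127 tall, which leaves the gripper body only millimetres. I'll yaw the gripper 25° so that end swings away, then lower.

```bash
python3 -m pendant '[[[0,0,0],[0,0,-3],1],[[-0.1,0.1,0],[0,0,-8],1],[[-0.2,0.2,0],[0,0,-13],1],[[-0.2,0.2,0],[0,0,-18],1],[[-0.2,0.2,0],[0,0,-22],1],[[-0.2,0.2,0],[0,0,-25],1],[[-0.2,0.2,0],[0,0,-25],1],[[-0.2,0.2,0],[0,0,-25],1]]'; python3 -c "
from h import *
s=read_state();print(s['position'],Ro.from_rotvec(s['orientation']).as_matrix().round(3),s['q'],s['force'],s['finger_gap'])"
```

```text
t: 42.05
position: [0.6128, 0.2658, 0.2493]
orientation: [-0.678, 3.068, 0.0]
force: [-0.1, -0.2, -3.7]
finger_gap: 0.728
[0.61275422 0.26583518 0.24926564] [[-0.907 -0.421 -0.   ]
 [-0.421  0.907  0.   ]
 [-0.     0.    -1.   ]] [-0.72662821  0.58000905  0.37994832  1.49257845 -0.22864803  1.11291838
  1.70409371] [-0.12684076 -0.19587672 -3.68417101] 0.7277110678416271
```

```bash
python3 -m pendant '[[[0.1,-0.1,1],[0,0,0],1],[[0.1,-0.1,3],[0,0,0],1],[[0.1,-0.1,6],[0,0,0],1],[[0.1,-0.1,9],[0,0,0],1],[[0.1,-0.1,12],[0,0,0],1],[[0.1,-0.1,14.5],[0,0,0],1],[[0.1,-0.1,16.3],[0,0,0],1],[[0.1,-0.1,17.3],[0,0,0],1],[[0.1,-0.1,17.7],[0,0,0],1],[[0.1,-0.1,17.7],[0,0,0],1],[[0.1,-0.1,17.7],[0,0,0],1],[[0.1,-0.1,17.7],[0,0,0],1]]';  python3 -m pendant '[[[0,0,0.1],[0,0,0],1],[[0,0,0.2],[0,0,0],1],[[0,0,0.2],[0,0,0],1]]'
```

```text
t: 43.25
position: [0.6131, 0.265, 0.0735]
orientation: [-0.68, 3.065, 0.001]
force: [0.1, 0.2, -3.0]
finger_gap: 0.727
t: 43.55
position: [0.6122, 0.2647, 0.0702]
orientation: [0.681, -3.067, -0.0]
force: [-0.4, 0.2, -4.7]
finger_gap: 0.725
```

```bash
python3 -m pendant '[[[0,0,0.1],[0,0,0],1],[[0,0,0.2],[0,0,0],1],[[0,0,0.2],[0,0,0],1]]'; python3 -m pendant '[[[0,0,0.1],[0,0,0],1],[[0,0,0.1],[0,0,0],1]]'
```

```text
t: 43.85
position: [0.6121, 0.2646, 0.068]
orientation: [0.68, -3.067, 0.0]
force: [0.1, -0.2, -4.0]
finger_gap: 0.729
t: 44.05
position: [0.6124, 0.2647, 0.0678]
orientation: [-0.68, 3.067, 0.0]
force: [-1.7, -0.1, 1.7]
finger_gap: 0.73
```

Contact. Releasing and rising straight up.

```bash
python3 -m pendant '[[[0,0,0.05],[0,0,0],1],[[0,0,0.05],[0,0,0],0.25],[[0,0,0.05],[0,0,0],0.15],[[0,0,0.05],[0,0,0],0],[[0,0,0.05],[0,0,0],0],[[0,0,0.05],[0,0,0],0],[[0,0,0.05],[0,0,0],0]]'; python3 -m pendant '[[[0,0,-1],[0,0,0],0],[[0,0,-2.5],[0,0,0],0],[[0,0,-5],[0,0,0],0],[[0,0,-9],[0,0,0],0],[[0,0,-13],[0,0,0],0],[[0.5,0,-17],[0,0,0],0],[[3,0,-20],[0,0,0],0],[[6,-2,-22],[0,0,0],0],[[9,-5,-24],[0,0,0],0],[[11,-8,-25],[0,0,0],0],[[11,-9,-25],[0,0,0],0],[[11,-9,-25],[0,0,0],0]]'; python3 - <<'E'
from h import *
s=read_state();print(s["position"],s["finger_gap"],s["force"])
for cam in ("wrist","top","side"):
  p,d=get_image(cam);cv2.imwrite(f"pics/p_{cam}.png",p[:,:,::-1])
  for n in ("jam_jar","coaster_yellow","canister_blue","spice_white","spice_dark","tumbler","salt_shaker"):
    for r in masks_of(cam,n)[:1]:
        m=r["pixels"]; D=wrist_pts(s,m,d) if cam=="wrist" else world(cam,d,m)
        if len(D)<10: continue
        zt,x,y,rr,med,k=topfit(D)
        print(cam,n,round(r["conf"],2),np.round(r["position"]),m.sum(),"z%.3f x%.4f y%.4f r%.4f"%(zt,x,y,rr),k)
E
```

```text
t: 44.75
position: [0.6123, 0.2647, 0.0667]
orientation: [-0.681, 3.067, -0.0]
force: [0.0, -0.3, -0.6]
finger_gap: 1.005
t: 45.95
position: [0.5514, 0.1349, 0.3184]
orientation: [-0.675, 3.066, 0.001]
force: [-0.6, 0.5, 0.9]
finger_gap: 1.002
[0.55143636 0.13486254 0.31836376] 1.0020980877218415 [-0.58637504  0.54051693  0.86892316]
wrist jam_jar 0.61 [318. 232.] 2187 z0.109 x0.5844 y0.2353 r0.0722 1291
wrist canister_blue 0.65 [162. 173.] 2566 z0.108 x0.6207 y0.0189 r0.0330 1861
wrist spice_white 0.79 [254.  62.] 1380 z0.118 x0.4382 y0.0793 r0.0226 1096
wrist spice_dark 0.58 [374. 126.] 1396 z0.115 x0.4449 y0.2568 r0.0206 774
wrist tumbler 0.68 [104.  88.] 3064 z0.091 x0.5446 y-0.1112 r0.0411 624
wrist salt_shaker 0.63 [279. 144.] 794 z0.089 x0.5226 y0.1537 r0.0175 539
top canister_blue 0.59 [248. 137.] 666 z0.111 x0.6179 y0.0210 r0.0328 456
top spice_white 0.76 [223. 201.] 313 z0.121 x0.4349 y0.0807 r0.0218 219
top tumbler 0.94 [293. 164.] 806 z0.092 x0.5424 y-0.1097 r0.0405 116
top salt_shaker 0.77 [194. 174.] 205 z0.091 x0.5202 y0.1547 r0.0162 104
side jam_jar 0.95 [317. 135.] 648 z0.110 x0.6131 y0.2624 r0.0322 290
side coaster_yellow 0.49 [312. 152.] 172 z0.013 x0.6125 y0.2603 r0.0455 172
side canister_blue 0.82 [300. 193.] 750 z0.110 x0.6217 y0.0185 r0.0333 402
side spice_white 0.84 [247. 166.] 445 z0.120 x0.4386 y0.0773 r0.0219 162
side spice_dark 0.57 [265. 120.] 379 z0.116 x0.4440 y0.2548 r0.0208 121
side tumbler 0.71 [259. 226.] 884 z0.091 x0.5449 y-0.1122 r0.0409 155
side salt_shaker 0.51 [280. 156.] 235 z0.090 x0.5221 y0.1489 r0.0158 71
```

View pics/p_wrist.png

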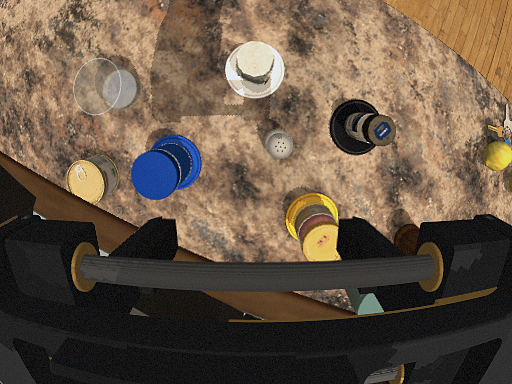

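View pics/p_side.png

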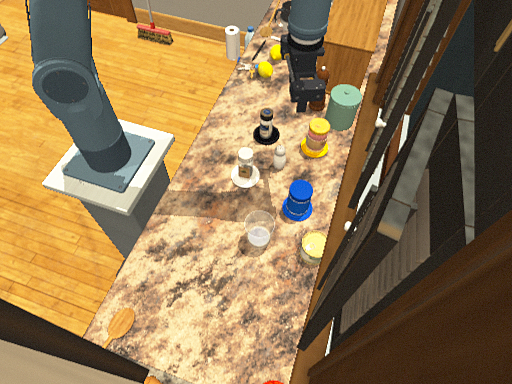

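View pics/p_top.png

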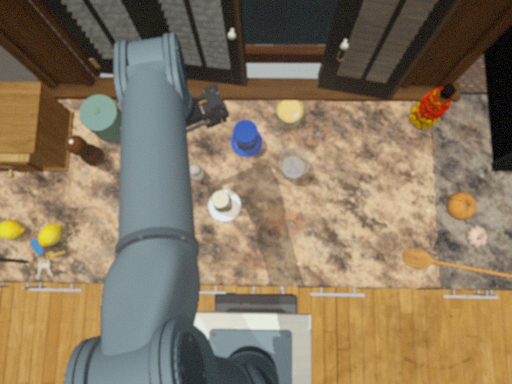

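All four stand upright on their coasters, with the tumbler and salt shaker unmoved. The largest offset is the dark jar's, about 4–5 mm in y. The gripper is open and clear, so I'm handing in.

```bash
python3 -c "
from rig import *
print(finish_job())"
```

```text
the job is handed in; nothing more can be done
None
```

I took both stacks apart and handed the job in at about 47 s. Each of the four things now stands upright on its own coaster. I moved them in this order: dark spice jar to black, white spice jar to white, blue canister to blue, jam jar to yellow.

**Centring in the last checks:**

| Thing | Distance from coaster centre |
|---|---|
| Jam jar | about 2 mm |
| Blue canister | about 1–2 mm |
| White-lidded spice jar | about 2 mm |
| Black-lidded spice jar | about 4–5 mm, mostly in y; I left it there |

- **Heights:** the tops read close to what each thing should show standing on an 8 mm coaster, up to 5 mm high in the side and top views.
- **Bystanders:** the tumbler and salt shaker match their first positions within measuring error. The salt shaker's side-view y disagreed by about 7 mm, but the top view matched to 1–2 mm.
- **Forces:** the highest reading was about 22 N, while setting down the black-lidded jar. The other set-downs stayed around 5 N or less.
- **Failed or limited checks:** at the end, the wrist measurement of the jam jar was spoiled because a finger partly hid it. The arm also hid the jam jar and the dark jar from the top camera. The jam jar's final figure therefore rests on the side view alone, plus the tool position at release. The black-lidded jar's figure rests on the wrist and side views.

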